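# Set the paint containers into the carrier in reverse order

### The arm

A 6-joint arm with a two-finger parallel gripper is mounted at the origin on the work surface. World frame = base frame: x ahead of the robot, y to its left, z up, the work surface at z = 0. Lengths are in mm, angles in degrees, forces in N, time in s.
With the tool pointing down it reaches from about 300 to 950 mm from the base axis. Payload 3.1 kg.
Tool frame: the origin (TCP) lies at the very end of the fingers, on their centre line; the grasp point (between the pads) lies 19 mm behind it; z points along the fingers, y is the direction in which the jaws open and shut (so a half turn about z gives the same grasp; the last joint's range is limited). The gripper opens to 85 mm and grips with 20 to 120 N. Pads are 22 mm wide; open, the fingers measure 114 mm over their backs; the gripper's body (76 mm by 85 mm) begins 54 mm behind the grasp point. The pads swing forward as they close: fully open they stand 13 mm farther back than shut.
Start: joints at [72.038, 17.653, 93.61, -0, 68.738, -3.994], TCP at [150.896, 606.517, 231.272] pointing down, gripper open.
Joint ranges: [-175.34, 175.34], [-45.06, 112.39], [2.9, 150.54], [-68.45, 248.45], [3.09, 151.38], [-168.51, 168.51]. Speed limits (degrees/s): [159.86, 159.86, 180, 180, 180, 180].

### API

Orientations are given as a 3x3 rotation matrix whose columns are the frame's x, y, z axes.
In Python, from plant import robot, cams gives the robot as it stands.
- The arm moves only by the shell command python3 -m creep 'ROWS' [FORCE]. ROWS is JSON, a list of rows, each an object with "dp": the shift along the tool's x, y, z in mm, a list of three; "roll": the turn about the tool's z in degrees; "fingers": the opening, from 0 (shut) to 1 (fully open). A call has 1 to 12 rows; each row is the pose to reach, as a shift and turn from the pose commanded when the call began, along the tool's axes at that moment; what a row does not reach only later rows make up. A row lasts 1/8 s, in which the tool goes at most 62.5 mm and 10.7 degrees, less where a joint would pass 70% of its speed; a pose out of reach is approached as far as the arm can. A call with a gripper value outside its range is refused whole. The fingers move at their own pace and stop on an object; FORCE is the grip in N (left out, the last holds). Time passes only in rows, so rows that repeat a pose let the fingers close. It gives the time, the measured TCP pose, the force and the opening at its end, in the units of the state.
- robot.get_obs(): the state, without advancing time (a new reading comes with each control period).
- cams.grab_frame(name): name is "side" or "top"; returns a dict with "pixels" (400x640x3 uint8, blue, green, red), "K" (3x3 intrinsics, pixels), "rvec" (rotation vector, rad) and "tvec" (3), from world to camera coordinates, as OpenCV has them. Camera axes: x right, y down, z forward; pixel columns grow to the right and rows downward; lengths in mm; the calibration is good to about 2 mm. A picture is of the moment at which its call begins. There is no depth.
- robot.hand_in(): hands the job in, once; it reports no verdict.
The state is a dict: "time": time; "joint_pos": joint angles; "qvel": joint speeds; "joint_torque": joint torques, N m; "eef_pos": TCP position; "tcp_rot": TCP orientation; "force": force on the tool from outside, world axes, zero at the start; "moment": the same for the moment, N m; "width": opening from 0.0 (shut) to 1.0 (fully open).
Only numpy, scipy, OpenCV 4.12 (cv2) and the standard library are available. Lean on these libraries where they do the work, as an engineer would, in place of code of your own. Each camera call takes 0.05 s, during which the arm holds its last target. There are 200 camera calls.

### The job

The carrier will be turned round for the painter across the table, so move the four paint containers from the cork pads of the brown drip tray into the four wells of the pale plywood carrier in reverse order: the one at the left end of the tray goes into the right-end well, the next into the next, and so on (left and right as seen from the robot). Stand each upright on the floor of its own well, and never let one tip over.

Things in the scene. Friction and masses are not known exactly. Their poses are not given: they have to be found in the camera images.
- jar_mid (a point): Centre of a loose container, half-way up its full height, z axis up: squat round white plastic paint jar with a broad white lid, 50 across and 58 high (lid the top 16, body 48 across). About 0.07 to 0.22 kg. It starts upright on one of the cork pads in the drip tray.
- inkwell_mid (a point): Centre of a loose container, half-way up its full height, z axis up: square clear-glass ink bottle with a paper label, 46 x 46 and 46 high, with a narrow black cap (27 across) on top, 66 high in all; x and y axes square to its sides. About 0.07 to 0.22 kg. It starts upright on one of the cork pads in the drip tray.
- flask_mid (a point): Centre of a loose container, half-way up its full height, z axis up: slim white plastic bottle of painting medium, 44 across with straight sides up to 60, then a neck and narrow white cap (20 across), 88 high in all. About 0.07 to 0.22 kg. It starts upright on one of the cork pads in the drip tray.
- tin_mid (a point): Centre of a loose container, half-way up its full height, z axis up: round bare-metal solvent tin, 50 across, rim of its lid 51 across and 45 up, with a small metal knob (18 across) in the middle of the lid, 56 high in all. About 0.07 to 0.22 kg. It starts upright on one of the cork pads in the drip tray.
- tray: Fixed brown wooden drip tray the containers start in: board 94 wide (x), 400 long (y), 16 thick, sides open, a 30 high cheek at each end. Cork pads on it at y = +117, +39, -39, -117 mm, a container on each (the eraser at the +y end is not part of the job). Origin: centre of underside, on the table; +y to the robot's left within 10 degrees. Either tray or carrier may be nearer the robot.
- pad_jar: The cork pad, 60 x 60 x 4 mm, fixed on the tray, on which the squat jar stands at the start. All four pads look alike; which place in the row it has differs from start to start. Origin: centre of its underside (the container's foot is 4 mm above).
- pad_inkwell: The cork pad, 60 x 60 x 4 mm, fixed on the tray, on which the square ink bottle stands at the start. All four pads look alike; which place in the row it has differs from start to start. Origin: centre of its underside (the container's foot is 4 mm above).
- pad_flask: The cork pad, 60 x 60 x 4 mm, fixed on the tray, on which the slim bottle stands at the start. All four pads look alike; which place in the row it has differs from start to start. Origin: centre of its underside (the container's foot is 4 mm above).
- pad_tin: The cork pad, 60 x 60 x 4 mm, fixed on the tray, on which the metal tin stands at the start. All four pads look alike; which place in the row it has differs from start to start. Origin: centre of its underside (the container's foot is 4 mm above).
- carrier: Fixed pale plywood rack, empty, 90 wide (x), 324 long (y): four wells in a row centred at y = +117, +39, -39, -117 mm, each 70 along y, 74 along x. Well floor 14 mm above the origin; 8 mm thick dividers (across the row) rise 20 mm, lips along the two long sides 6 mm above that floor. Origin: centre of underside, on the table; +y to the robot's left within 10 degrees.

How it is judged:
By the outcome, as a careful person would: the job done as asked, in the order asked, and still so for the second after the job is handed in, with the robot touching nothing.
It also fails if it takes over 90 s, if anything falls off the work surface, if the arm or the gripper's body presses on something with over 40 N, if the wrist force passes 120 N, or if a joint passes its speed limit or range.

## Working session

There is one attempt and no reset: what is moved stays moved. The work goes in short steps, Python scripts to look and compute and a shell command to move; the robot and the scene stay as the last step left them, time stands still between calls to the robot, and variables do not carry over. Pictures are saved under pics/ and viewed, about 12 in all and at most 16, crops included, and the job is handed in when it is done.

```bash
ls; mkdir -p pics; python3 - <<'E'
from plant import robot,cams
import cv2,numpy as np
for n in("side","top"):
    f=cams.grab_frame(n);cv2.imwrite(f"pics/{n}0.png",f["pixels"])
    R=cv2.Rodrigues(np.array(f["rvec"]))[0];print(n,f["K"],(-R.T@np.array(f["tvec"]).ravel()).round(),R.round(2).tolist())
o=robot.get_obs();print(o)
E
```

```text
pics
side [[430.68176446   0.         321.64532215]
 [  0.         430.68176446 204.40497351]
 [  0.           0.           1.        ]] [ 291. -448.  633.] [[0.86, -0.51, 0.02], [-0.37, -0.65, -0.67], [0.35, 0.57, -0.74]]
top [[514.7928091    0.         319.10232222]
 [  0.         514.7928091  208.40232469]
 [  0.           0.           1.        ]] [490. -19. 863.] [[0.0, -1.0, 0.02], [-1.0, -0.01, -0.08], [0.09, -0.02, -1.0]]
{'time': 0.1, 'joint_pos': array([ 7.20369755e+01,  1.77021788e+01,  9.36834005e+01, -9.83978190e-04,
        6.87350916e+01, -3.99440182e+00]), 'qvel': array([ 0.03078002, -0.07073243, -0.18462912,  0.0589965 ,  0.10162651,
       -0.04983382]), 'joint_torque': array([-1.17968269e-03, -4.16402221e+01, -2.77643931e+01, -1.35040141e-04,
        3.97836469e-03,  7.54848941e-06]), 'eef_pos': array([150.67884744, 605.79481086, 230.12318843]), 'tcp_rot': array([[-9.70429533e-01,  2.41383761e-01, -6.34304858e-04],
       [ 2.41384559e-01,  9.70427463e-01, -2.00837917e-03],
       [ 1.30756737e-04, -2.10210185e-03, -9.99997782e-01]]), 'force': array([ 0.43298469, -1.09010689, -1.05587561]), 'moment': array([-0.08006077,  0.00438955, -0.01731651]), 'width': 1.0014783954485162}
```

View pics/top0.png

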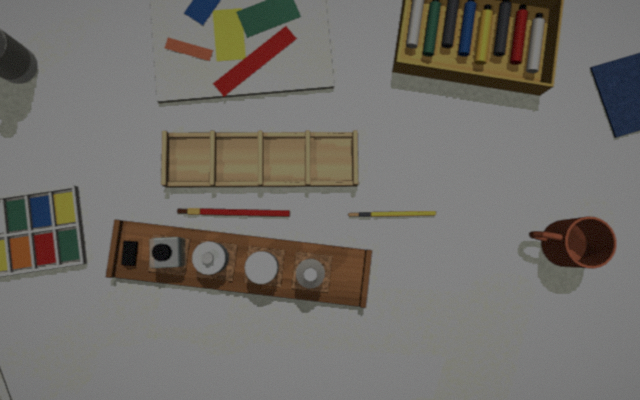

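View pics/side0.png

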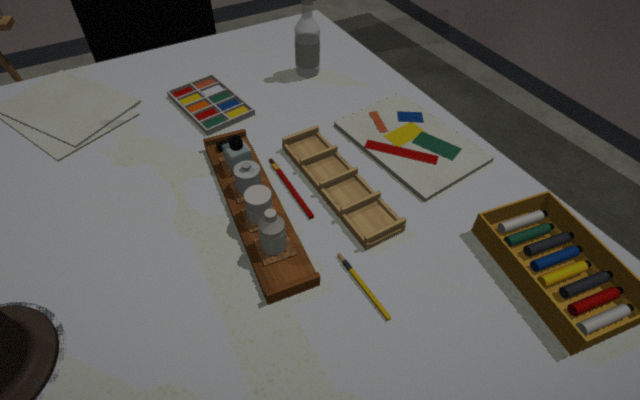

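The top view shows, left to right on the tray, the inkwell (165,252), tin (209,258), jar (261,267) and flask (310,273). The carrier spans cols 161–358, rows 131–187, farther from the robot. The side view confirms the order, with the flask nearest at the -y end.

```bash
python3 - <<'E'
import cv2,numpy as np
a=cv2.imread("pics/top0.png");b=cv2.imread("pics/side0.png")
c=cv2.convertScaleAbs(a[210:315,100:380],alpha=1.5)
d=cv2.resize(a[125:195,150:370],None,fx=2.5,fy=2.5,interpolation=cv2.INTER_CUBIC)
c=cv2.resize(c,None,fx=2.85,fy=2.85,interpolation=cv2.INTER_CUBIC)
d=cv2.copyMakeBorder(d,0,0,0,c.shape[1]-d.shape[1],0)
cv2.imwrite("pics/c1.png",np.vstack([c,d]))
e=cv2.convertScaleAbs(b[120:305,195:410],alpha=1.5);e=cv2.resize(e,None,fx=3.2,fy=3.2,interpolation=cv2.INTER_CUBIC);cv2.imwrite("pics/c2.png",e)
E
```

```text
(no output)
```

View pics/c1.png

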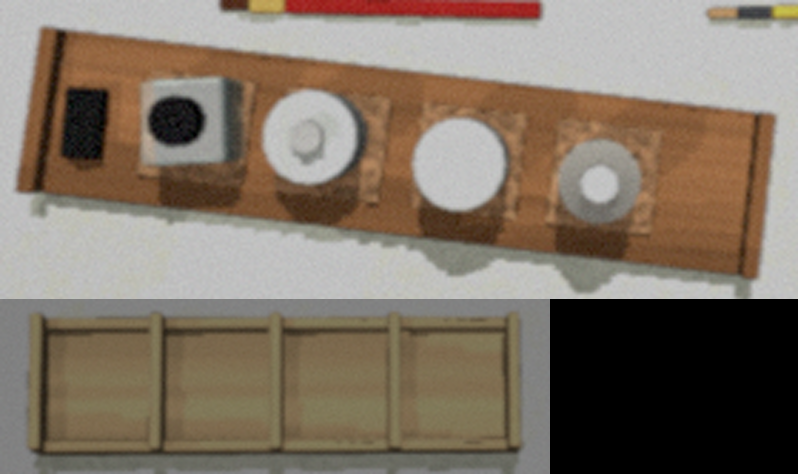

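View pics/c2.png

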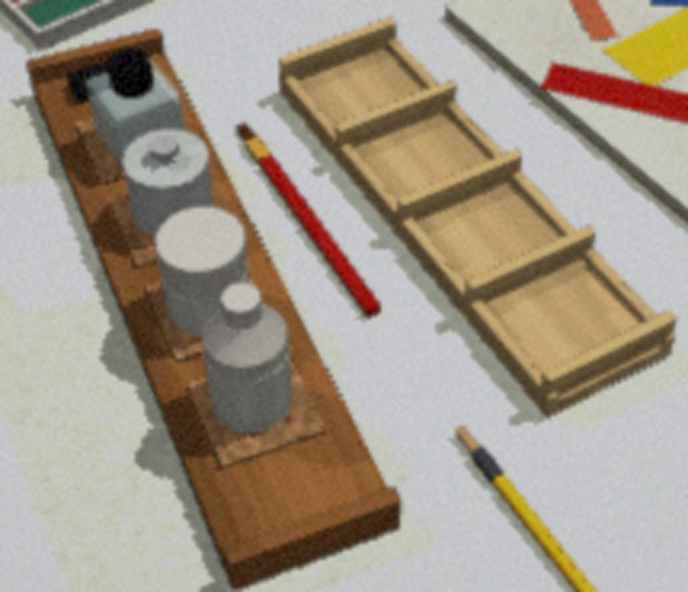

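The crops show clear outlines: inkwell cap at crop (176,121), tin lid (312,137), jar lid (460,164), flask cap (600,184). The inkwell stands squarely but is rotated relative to the tray. Now measuring with masks.

```bash
cat > h.py <<'E'
import cv2,numpy as np
from plant import robot,cams
def cast(f,uv,z):
    R=cv2.Rodrigues(np.array(f["rvec"],float))[0];c=-R.T@np.array(f["tvec"],float).ravel()
    uv=np.array(uv,float).reshape(-1,2)
    d=(R.T@np.linalg.inv(f["K"])@np.c_[uv,np.ones(len(uv))].T).T
    return (c+d*((z-c[2])/d[:,2])[:,None])[:,:2]
def rect(f,mask,z):
    cs=max(cv2.findContours(mask,cv2.RETR_EXTERNAL,cv2.CHAIN_APPROX_NONE)[0],key=cv2.contourArea)
    p=cast(f,cs.reshape(-1,2),z).astype(np.float32)
    return cv2.minAreaRect(p)
E
cat > m.py <<'E'
from h import *
f=cams.grab_frame("top");im=cv2.GaussianBlur(f["pixels"],(3,3),0);hsv=cv2.cvtColor(im,cv2.COLOR_BGR2HSV)
S=hsv[...,1];V=hsv[...,2]
def win(m,x0,y0,x1,y1):
    o=np.zeros(m.shape,np.uint8);o[y0:y1,x0:x1]=m[y0:y1,x0:x1]*255;return o
car=(S>60)
print("carrier z34",rect(f,win(car,150,122,370,196),34)," z20",rect(f,win(car,150,122,370,196),20))
print("tray z30",rect(f,win(S>90,95,215,385,312),30))
for n,w,z,d in [("tin",(188,238,231,280),65,51),("jar",(241,248,282,288),78,50),("flask body",(292,254,330,294),80,44),("flaskcap",(300,262,322,288),108,20)]:
    m=win((S<60)&(V>(75 if n!="flaskcap" else 118)),*w)
    cs=max(cv2.findContours(m,cv2.RETR_EXTERNAL,cv2.CHAIN_APPROX_NONE)[0],key=cv2.contourArea)
    (cx,cy),r=cv2.minEnclosingCircle(cs);P=cast(f,[[cx,cy]],z)[0];Q=cast(f,[[cx+r,cy]],z)[0]
    print(n,"px",round(cx,1),round(cy,1),"r",round(r,1),"->",P.round(1),"diam",round(2*np.linalg.norm(P-Q),1),"expect",d)
m=win((V<40),150,240,180,266)
cs=max(cv2.findContours(m,cv2.RETR_EXTERNAL,cv2.CHAIN_APPROX_NONE)[0],key=cv2.contourArea)
print("ink cap",cv2.minEnclosingCircle(cs),cast(f,[cv2.minEnclosingCircle(cs)[0]],86))
q=[(x/2.85+100,y/2.85+210) for x,y in[(143,83),(224,78),(229,160),(143,165)]]
p=cast(f,q,66);print("ink glass hand",p.round(1).tolist(),p.mean(0))
m=win((S<60)&(V>95),146,236,184,268)|win((V<40),150,240,180,266);print("ink glass mask",rect(f,m,66))
print("hand jar",cast(f,[[460/2.85+100,164/2.85+210]],78),"tin",cast(f,[[312/2.85+100,137/2.85+210]],65),"flaskcap",cast(f,[[600/2.85+100,184/2.85+210]],108))
g=cams.grab_frame("side")
for n,u,z in[("flaskcap",(240,298),108),("jar",(201,239),78),("tin",(166,158),65),("inkcap",(130,70),86)]:
    print("side",n,cast(g,[[u[0]/3.2+195,u[1]/3.2+120]],z))
E
python3 m.py
```

```text
carrier z34 ((641.6128540039062, 61.497314453125), (90.66380310058594, 317.16156005859375), 0.5694174766540527)  z20 ((644.1751708984375, 62.853782653808594), (92.19452667236328, 322.5162353515625), 0.5694183111190796)
tray z30 ((472.15399169921875, 91.64269256591797), (415.9134826660156, 90.4735107421875), 83.53197479248047)
tin px 208.7 257.6 r 17.3 -> [480.9 134.3] diam 53.1 expect 51
jar px 261.1 267.1 r 17.2 -> [467.1  52.4] diam 51.9 expect 50
flask body px 309.7 273.1 r 14.7 -> [458.6 -21.1] diam 44.5 expect 44
flaskcap px 310.0 274.0 r 5.8 -> [458.4 -21.4] diam 17.0 expect 20
ink cap ((161.5, 252.0), 9.013978004455566) [[489.2048785  200.72521179]]
ink glass hand [[508.8, 224.3], [511.7, 180.9], [467.8, 177.0], [464.9, 222.8]] [488.30088517 201.26440138]
ink glass mask ((489.8409118652344, 204.04393005371094), (45.05526351928711, 41.23204803466797), 3.9084761142730713)
hand jar [[466.52069637  52.04500112]] tin [[480.25798522 133.08092321]] flaskcap [[457.5681431  -22.19447518]]
side flaskcap [[455.78513039 -20.96574744]]
side jar [[465.28564116  52.72131454]]
side tin [[479.07311064 134.96955089]]
side inkcap [[484.61166256 195.77532303]]
```

```bash
cat > go.py <<'E'
# usage: go.py heading x,y,z [x,y,z ...] : shift in present tool axes from the measured pose
import sys
from h import *
o=robot.get_obs();R=o["tcp_rot"];p=o["eef_pos"]
hd=np.degrees(np.arctan2(R[1,1],R[0,1]))
print("t",round(o["time"],2),"pos",p.round(1),"head",hd.round(1),"w",round(o["width"],3),"F",o["force"].round(1),"roll",round(hd-float(sys.argv[1]),1))
for a in sys.argv[2:]:print(a,(R.T@(np.array(eval(a))-p)).round(1))
E
python3 go.py 4 488.5,200.8,150 488.5,200.8,30
python3 - <<'E'
from h import *
f=cams.grab_frame("top")
print(cast(f,[(x/2.5+150,125+(y-299)/2.5) for x,y in [(36,383),(156,383),(276,383),(394,383),(513,383)]],34).round(1))
E
```

```text
t 0.2 pos [150.7 606.  230.5] head 76.0 w 1.002 F [-0.5  0.5 -0.5] roll 72.0
488.5,200.8,150 [-425.6 -311.6   80.9]
488.5,200.8,30 [-425.6 -311.4  200.9]
[[640.  215.4]
 [640.6 137.9]
 [641.3  60.2]
 [642.  -16.6]
 [642.7 -94.3]]
```

```bash
python3 -m creep '[{"dp":[-100,-75,0],"roll":10,"fingers":1},{"dp":[-426,-312,60],"roll":72,"fingers":1},{"dp":[-426,-312,70],"roll":72,"fingers":1},{"dp":[-426,-312,80],"roll":72,"fingers":1},{"dp":[-426,-312,80],"roll":72,"fingers":1},{"dp":[-426,-312,80],"roll":72,"fingers":1},{"dp":[-426,-312,80],"roll":72,"fingers":1},{"dp":[-426,-312,80],"roll":72,"fingers":1},{"dp":[-426,-312,80],"roll":72,"fingers":1},{"dp":[-426,-312,80],"roll":72,"fingers":1},{"dp":[-426,-312,80],"roll":72,"fingers":1},{"dp":[-426,-312,80],"roll":72,"fingers":1}]' 30; python3 go.py 4 488.5,200.8,150 488.5,200.8,30
```

```text
time: 1.75
eef_pos: [488.3, 201.9, 151.5]
tcp_rot: [[-0.072, 0.997, -0.0], [0.997, 0.072, 0.0], [0.0, -0.0, -1.0]]
force: [0.1, 0.0, -0.2]
width: 1.002
t 1.75 pos [488.3 201.9 151.5] head 4.1 w 1.002 F [ 0.1  0.  -0.2] roll 0.1
488.5,200.8,150 [-1.1  0.1  1.5]
488.5,200.8,30 [-1.200e+00  1.000e-01  1.215e+02]
```

```bash
python3 -m creep '[{"dp":[-1,0,40]},{"dp":[-1,0,80]},{"dp":[-1,0,105]},{"dp":[-1,0,121]},{"dp":[-1,0,121]},{"dp":[-1,0,121],"fingers":0.65},{"dp":[-1,0,121],"fingers":0.4},{"dp":[-1,0,121],"fingers":0.4},{"dp":[-1,0,121],"fingers":0.4},{"dp":[-1,0,121],"fingers":0.4}]' 30; python3 - <<'E'
from h import *
cv2.imwrite("pics/s1.png",cams.grab_frame("side")["pixels"][100:320,180:420].repeat(3,0).repeat(3,1)[:600])
E
```

```text
validation failed for argument at $[0]...
```

View pics/s1.png

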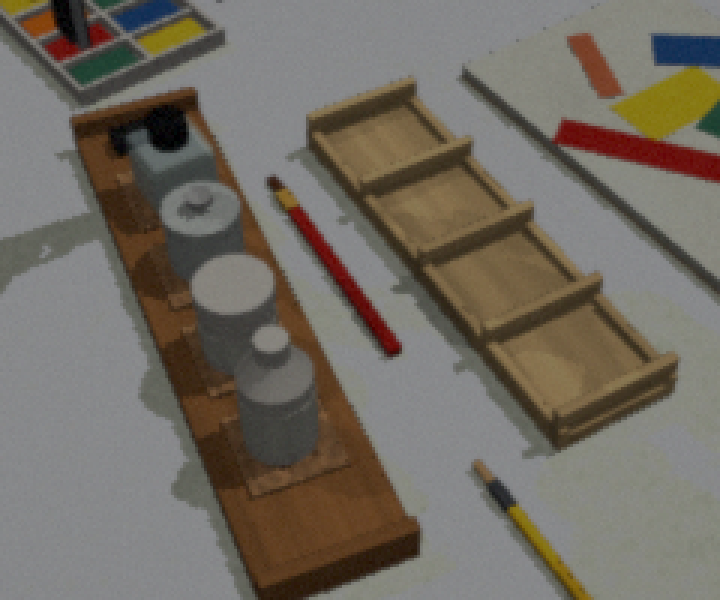

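The call was refused because every row needs all its keys, and nothing moved. The view only shows a fingertip, at crop (75,45). Retrying with full rows.

```bash
python3 -m creep '[{"dp":[-1,0,40],"roll":0,"fingers":1},{"dp":[-1,0,80],"roll":0,"fingers":1},{"dp":[-1,0,105],"roll":0,"fingers":1},{"dp":[-1,0,121],"roll":0,"fingers":1},{"dp":[-1,0,121],"roll":0,"fingers":1},{"dp":[-1,0,121],"roll":0,"fingers":0.65},{"dp":[-1,0,121],"roll":0,"fingers":0.4},{"dp":[-1,0,121],"roll":0,"fingers":0.4},{"dp":[-1,0,121],"roll":0,"fingers":0.4},{"dp":[-1,0,121],"roll":0,"fingers":0.4}]' 30; python3 go.py 0 ; python3 - <<'E'
from h import *
cv2.imwrite("pics/s2.png",cams.grab_frame("side")["pixels"][60:260,160:400].repeat(3,0).repeat(3,1)[:600])
E
```

```text
time: 3.05
eef_pos: [490.1, 200.3, 31.6]
tcp_rot: [[-0.07, 0.998, 0.002], [0.998, 0.07, 0.001], [0.001, 0.002, -1.0]]
force: [-0.6, 0.3, 5.6]
width: 0.534
t 3.05 pos [490.1 200.3  31.6] head 4.0 w 0.534 F [-0.6  0.3  5.6] roll 4.0
```

View pics/s2.png

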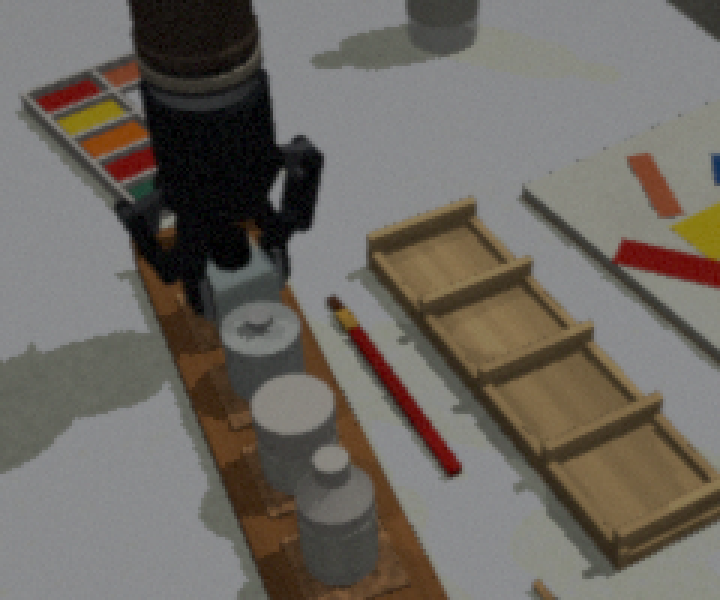

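The image shows the fingers either side of the glass at crop (245,285), and the opening of 45 mm matches 46. Lifting and carrying it to the right-end well.

```bash
python3 go.py 0 642.5,-56,130 642.5,-56,45; python3 -m creep '[{"dp":[0,0,-5],"roll":0,"fingers":0.4},{"dp":[0,0,-20],"roll":0,"fingers":0.4},{"dp":[0,0,-50],"roll":0,"fingers":0.4},{"dp":[0,0,-90],"roll":0,"fingers":0.4},{"dp":[0,0,-120],"roll":0,"fingers":0.4}]' 40; python3 go.py 0 642.5,-56,150 642.5,-56,45
```

```text
t 3.1 pos [490.1 200.2  31.6] head 4.0 w 0.531 F [-0.3 -0.4  5.8] roll 4.0
642.5,-56,130 [-266.2  134.2  -98.3]
642.5,-56,45 [-266.3  134.1  -13.3]
time: 3.72
eef_pos: [489.4, 200.0, 152.5]
tcp_rot: [[-0.07, 0.998, 0.002], [0.998, 0.07, 0.0], [0.0, 0.002, -1.0]]
force: [-0.0, -0.7, -2.5]
width: 0.534
t 3.73 pos [489.4 200.  152.5] head 4.0 w 0.534 F [-0.  -0.7 -2.5] roll 4.0
642.5,-56,150 [-266.1  134.7    2.6]
642.5,-56,45 [-266.2  134.5  107.6]
```

```bash
python3 -m creep '[{"dp":[-30,15,0],"roll":1,"fingers":0.4},{"dp":[-80,40,0],"roll":2,"fingers":0.4},{"dp":[-130,65,0],"roll":4,"fingers":0.4},{"dp":[-180,90,0],"roll":4,"fingers":0.4},{"dp":[-230,116,0],"roll":4,"fingers":0.4},{"dp":[-258,130,0],"roll":4,"fingers":0.4},{"dp":[-266,134.5,0],"roll":4,"fingers":0.4},{"dp":[-266,134.5,0],"roll":4,"fingers":0.4},{"dp":[-266,134.5,40],"roll":4,"fingers":0.4},{"dp":[-266,134.5,80],"roll":4,"fingers":0.4},{"dp":[-266,134.5,107],"roll":4,"fingers":0.4},{"dp":[-266,134.5,107],"roll":4,"fingers":0.4}]'; python3 go.py 0 642.5,-56,25.5; python3 - <<'E'
from h import *
a=cams.grab_frame("side")["pixels"][140:300,300:500];cv2.imwrite("pics/s3.png",cv2.resize(a,None,fx=3,fy=3))
E
```

```text
time: 5.22
eef_pos: [638.0, -53.7, 40.3]
tcp_rot: [[-0.002, 1.0, -0.008], [1.0, 0.002, 0.002], [0.002, -0.008, -1.0]]
force: [-0.3, 0.5, -1.6]
width: 0.532
t 5.22 pos [638.  -53.7  40.3] head 0.1 w 0.532 F [-0.3  0.5 -1.6] roll 0.1
642.5,-56,25.5 [-2.4  4.6 14.8]
```

View pics/s3.png

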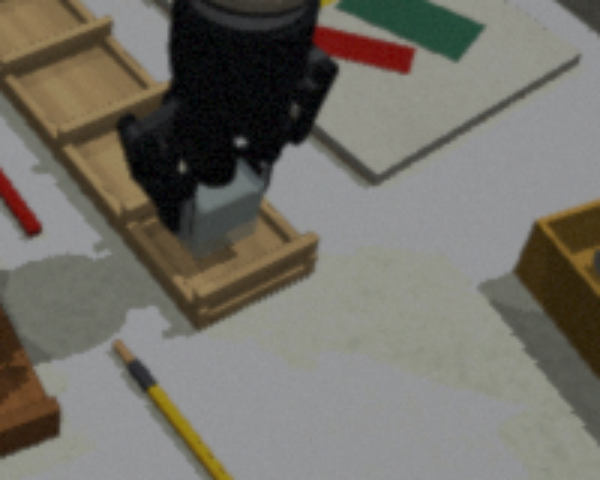

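The inkwell hangs upright over the right-end well (crop 225,205). Lower and release.

```bash
python3 -m creep '[{"dp":[-1,2,4],"roll":0,"fingers":0.4},{"dp":[-1,2,9],"roll":0,"fingers":0.4},{"dp":[-1,2,14],"roll":0,"fingers":0.4},{"dp":[-1,2,14],"roll":0,"fingers":0.4},{"dp":[-1,2,14],"roll":0,"fingers":0.4}]'; python3 go.py 0 642.5,-56,25.5
```

```text
time: 5.9
eef_pos: [643.9, -57.1, 29.3]
tcp_rot: [[-0.0, 1.0, -0.0], [1.0, 0.0, 0.0], [0.0, -0.0, -1.0]]
force: [-0.5, 0.0, -1.7]
width: 0.536
t 5.9 pos [643.9 -57.1  29.3] head 0.0 w 0.536 F [-0.5  0.  -1.7] roll 0.0
642.5,-56,25.5 [ 1.1 -1.4  3.8]
```

```bash
python3 -m creep '[{"dp":[1,-1,2],"roll":0,"fingers":0.4},{"dp":[1,-1,3],"roll":0,"fingers":0.4},{"dp":[1,-1,4],"roll":0,"fingers":0.4},{"dp":[1,-1,4],"roll":0,"fingers":0.4}]'; python3 go.py 0
```

```text
time: 6.4
eef_pos: [642.9, -55.9, 25.7]
tcp_rot: [[-0.001, 1.0, -0.0], [1.0, 0.001, 0.0], [0.0, -0.0, -1.0]]
force: [-1.7, 0.9, 1.9]
width: 0.531
t 6.4 pos [642.9 -55.9  25.7] head 0.0 w 0.531 F [-1.7  0.9  1.9] roll 0.0
```

```bash
python3 -m creep '[{"dp":[0,0,0],"roll":0,"fingers":0.75},{"dp":[0,0,0],"roll":0,"fingers":0.8},{"dp":[0,0,0],"roll":0,"fingers":0.8},{"dp":[0,0,-30],"roll":0,"fingers":0.8},{"dp":[0,0,-90],"roll":0,"fingers":0.8},{"dp":[0,0,-125],"roll":0,"fingers":1},{"dp":[47,-40,-125],"roll":0,"fingers":1},{"dp":[94,-80,-125],"roll":0,"fingers":1},{"dp":[141,-120,-125],"roll":0,"fingers":1},{"dp":[190,-162.5,-125],"roll":0,"fingers":1},{"dp":[190,-162.5,-125],"roll":0,"fingers":1},{"dp":[190,-162.5,-125],"roll":0,"fingers":1}]'; python3 go.py 0 480.2,134,30;python3 - <<'E'
from h import *
a=cams.grab_frame("side")["pixels"][140:300,270:470];cv2.imwrite("pics/s4.png",cv2.resize(a,None,fx=2,fy=2))
E
```

```text
time: 7.9
eef_pos: [480.9, 134.1, 150.7]
tcp_rot: [[-0.002, 1.0, 0.002], [1.0, 0.002, -0.0], [-0.0, 0.002, -1.0]]
force: [0.3, 0.1, -0.1]
width: 0.999
t 7.9 pos [480.9 134.1 150.7] head 0.1 w 0.999 F [ 0.3  0.1 -0.1] roll 0.1
480.2,134,30 [-1.000e-01 -1.000e+00  1.207e+02]
```

View pics/s4.png

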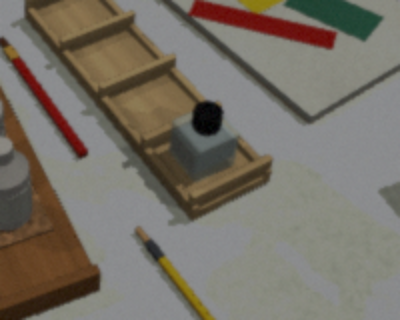

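The inkwell stands upright in the right-end well (crop 205,145). Next, the tin.

```bash
python3 -m creep '[{"dp":[0,-1,40],"roll":0,"fingers":1},{"dp":[0,-1,80],"roll":0,"fingers":1},{"dp":[0,-1,105],"roll":0,"fingers":1},{"dp":[0,-1,121],"roll":0,"fingers":1},{"dp":[0,-1,121],"roll":0,"fingers":1},{"dp":[0,-1,121],"roll":0,"fingers":0.7},{"dp":[0,-1,121],"roll":0,"fingers":0.45},{"dp":[0,-1,121],"roll":0,"fingers":0.45},{"dp":[0,-1,121],"roll":0,"fingers":0.45},{"dp":[0,-1,121],"roll":0,"fingers":0.45}]' 35; python3 go.py 0 641.8,22,24.5
```

```text
time: 9.2
eef_pos: [480.7, 134.1, 30.7]
tcp_rot: [[-0.001, 1.0, 0.003], [1.0, 0.001, 0.0], [0.0, 0.003, -1.0]]
force: [-0.0, -1.3, 6.1]
width: 0.579
t 9.2 pos [480.7 134.1  30.7] head 0.0 w 0.579 F [-0.  -1.3  6.1] roll 0.0
641.8,22,24.5 [-112.3  161.     6.6]
```

```bash
python3 -m creep '[{"dp":[0,0,-5],"roll":0,"fingers":0.45},{"dp":[0,0,-20],"roll":0,"fingers":0.45},{"dp":[0,0,-60],"roll":0,"fingers":0.45},{"dp":[0,0,-110],"roll":0,"fingers":0.45},{"dp":[0,0,-120],"roll":0,"fingers":0.45},{"dp":[-25,36,-120],"roll":0,"fingers":0.45},{"dp":[-56,80,-120],"roll":0,"fingers":0.45},{"dp":[-87,124,-120],"roll":0,"fingers":0.45},{"dp":[-107,153,-120],"roll":0,"fingers":0.45},{"dp":[-112,161,-120],"roll":0,"fingers":0.45},{"dp":[-112,161,-120],"roll":0,"fingers":0.45},{"dp":[-112,161,-120],"roll":0,"fingers":0.45}]' 40; python3 go.py 0 641.8,22,24.5
```

```text
time: 10.7
eef_pos: [638.6, 23.0, 148.6]
tcp_rot: [[-0.001, 1.0, -0.003], [1.0, 0.001, 0.0], [0.0, -0.003, -1.0]]
force: [-0.5, 0.6, -1.9]
width: 0.579
t 10.7 pos [638.6  23.  148.6] head 0.1 w 0.579 F [-0.5  0.6 -1.9] roll 0.1
641.8,22,24.5 [ -1.1   3.5 124.1]
```

```bash
python3 -m creep '[{"dp":[0,1,0],"roll":0,"fingers":0.45},{"dp":[0,0,40],"roll":0,"fingers":0.45},{"dp":[0,0,80],"roll":0,"fingers":0.45},{"dp":[0,0,105],"roll":0,"fingers":0.45},{"dp":[0,0,116],"roll":0,"fingers":0.45},{"dp":[0,0,121],"roll":0,"fingers":0.45},{"dp":[0,0,124],"roll":0,"fingers":0.45},{"dp":[0,0,126],"roll":0,"fingers":0.45},{"dp":[0,0,126],"roll":0,"fingers":0.45}]' 40; python3 go.py 0 641.8,22,24.5
```

```text
time: 11.82
eef_pos: [641.5, 22.0, 24.8]
tcp_rot: [[-0.001, 1.0, 0.002], [1.0, 0.001, -0.0], [-0.0, 0.002, -1.0]]
force: [-0.3, -0.2, 3.7]
width: 0.579
t 11.82 pos [641.5  22.   24.8] head 0.0 w 0.579 F [-0.3 -0.2  3.7] roll 0.0
641.8,22,24.5 [-0.   0.3  0.3]
```

```bash
python3 -m creep '[{"dp":[0,0,0],"roll":0,"fingers":0.8},{"dp":[0,0,0],"roll":0,"fingers":0.82},{"dp":[0,0,0],"roll":0,"fingers":0.82},{"dp":[0,0,-30],"roll":0,"fingers":0.82},{"dp":[0,0,-90],"roll":0,"fingers":0.82},{"dp":[0,0,-125],"roll":0,"fingers":1},{"dp":[8,-44,-125],"roll":0,"fingers":1},{"dp":[15,-88,-125],"roll":0,"fingers":1},{"dp":[23,-132,-125],"roll":0,"fingers":1},{"dp":[30,-175,-125],"roll":0,"fingers":1},{"dp":[30,-175,-125],"roll":0,"fingers":1},{"dp":[30,-175,-125],"roll":0,"fingers":1}]'; python3 go.py 0 466.5,52.4,30;python3 - <<'E'
from h import *
a=cams.grab_frame("side")["pixels"][100:300,210:470];cv2.imwrite("pics/s5.png",cv2.resize(a,None,fx=2,fy=2))
E
```

```text
time: 13.32
eef_pos: [466.5, 51.9, 148.9]
tcp_rot: [[-0.001, 1.0, 0.002], [1.0, 0.001, -0.0], [-0.0, 0.002, -1.0]]
force: [1.1, -0.2, 0.1]
width: 1.0
t 13.32 pos [466.5  51.9 148.9] head 0.0 w 1.0 F [ 1.1 -0.2  0.1] roll 0.0
466.5,52.4,30 [  0.5  -0.3 118.9]
```

View pics/s5.png

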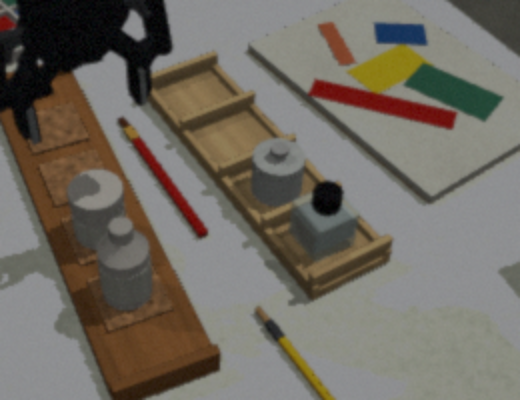

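The tin stands upright in its well (crop 278,172), next to the inkwell. Next, the jar.

```bash
python3 -m creep '[{"dp":[0,0,40],"roll":0,"fingers":1},{"dp":[0,0,80],"roll":0,"fingers":1},{"dp":[0,0,105],"roll":0,"fingers":1},{"dp":[0,0,120],"roll":0,"fingers":1},{"dp":[0,0,120],"roll":0,"fingers":1},{"dp":[0,0,120],"roll":0,"fingers":0.7},{"dp":[0,0,120],"roll":0,"fingers":0.45},{"dp":[0,0,120],"roll":0,"fingers":0.45},{"dp":[0,0,120],"roll":0,"fingers":0.45},{"dp":[0,0,120],"roll":0,"fingers":0.45}]' 35; python3 go.py 0 641.2,100,24.5
```

```text
time: 14.62
eef_pos: [466.6, 51.9, 29.6]
tcp_rot: [[-0.001, 1.0, 0.003], [1.0, 0.001, -0.0], [-0.0, 0.003, -1.0]]
force: [-0.6, -0.2, 5.6]
width: 0.569
t 14.62 pos [466.6  51.9  29.6] head 0.0 w 0.569 F [-0.6 -0.2  5.6] roll 0.0
641.2,100,24.5 [ 48.  174.6   5.5]
```

```bash
python3 -m creep '[{"dp":[0,0,-5],"roll":0,"fingers":0.45},{"dp":[0,0,-20],"roll":0,"fingers":0.45},{"dp":[0,0,-60],"roll":0,"fingers":0.45},{"dp":[0,0,-110],"roll":0,"fingers":0.45},{"dp":[0,0,-120],"roll":0,"fingers":0.45},{"dp":[10,36,-120],"roll":0,"fingers":0.45},{"dp":[22,80,-120],"roll":0,"fingers":0.45},{"dp":[34,124,-120],"roll":0,"fingers":0.45},{"dp":[44,162,-120],"roll":0,"fingers":0.45},{"dp":[48,174.5,-120],"roll":0,"fingers":0.45},{"dp":[48,174.5,-120],"roll":0,"fingers":0.45},{"dp":[48,174.5,-120],"roll":0,"fingers":0.45}]' 40; python3 go.py 0 641.2,100,23.5
```

```text
time: 16.12
eef_pos: [637.8, 99.6, 147.4]
tcp_rot: [[-0.0, 1.0, -0.003], [1.0, 0.0, -0.0], [-0.0, -0.003, -1.0]]
force: [0.0, 0.1, -1.1]
width: 0.567
t 16.12 pos [637.8  99.6 147.4] head 0.0 w 0.567 F [ 0.   0.1 -1.1] roll 0.0
641.2,100,23.5 [  0.4   3.8 123.9]
```

```bash
python3 -m creep '[{"dp":[0,0,0],"roll":0,"fingers":0.45},{"dp":[0,0,40],"roll":0,"fingers":0.45},{"dp":[0,0,80],"roll":0,"fingers":0.45},{"dp":[0,0,105],"roll":0,"fingers":0.45},{"dp":[0,0,116],"roll":0,"fingers":0.45},{"dp":[0,0,121],"roll":0,"fingers":0.45},{"dp":[0,0,124],"roll":0,"fingers":0.45},{"dp":[0,0,126],"roll":0,"fingers":0.45},{"dp":[0,0,126],"roll":0,"fingers":0.45}]' 40; python3 go.py 0 641.2,100,23.5
```

```text
time: 17.25
eef_pos: [640.9, 100.1, 23.7]
tcp_rot: [[-0.001, 1.0, 0.002], [1.0, 0.001, 0.0], [0.0, 0.002, -1.0]]
force: [-1.4, -0.1, 2.8]
width: 0.57
t 17.25 pos [640.9 100.1  23.7] head 0.0 w 0.57 F [-1.4 -0.1  2.8] roll 0.0
641.2,100,23.5 [-0.1  0.3  0.2]
```

```bash
python3 -m creep '[{"dp":[0,0,0],"roll":0,"fingers":0.8},{"dp":[0,0,0],"roll":0,"fingers":0.82},{"dp":[0,0,0],"roll":0,"fingers":0.82},{"dp":[0,0,-30],"roll":0,"fingers":0.82},{"dp":[0,0,-90],"roll":0,"fingers":0.82},{"dp":[0,0,-141],"roll":0,"fingers":1},{"dp":[-30,-46,-141],"roll":0,"fingers":1},{"dp":[-60,-92,-141],"roll":0,"fingers":1},{"dp":[-91,-138,-141],"roll":0,"fingers":1},{"dp":[-121.5,-183.5,-141],"roll":0,"fingers":1},{"dp":[-121.5,-183.5,-141],"roll":0,"fingers":1},{"dp":[-121.5,-183.5,-141],"roll":0,"fingers":1}]'; python3 go.py 0 457.5,-21.4,45;python3 - <<'E'
from h import *
a=cams.grab_frame("side")["pixels"][100:300,210:470];cv2.imwrite("pics/s6.png",cv2.resize(a,None,fx=2,fy=2))
E
```

```text
time: 18.75
eef_pos: [457.4, -21.7, 163.9]
tcp_rot: [[0.0, 1.0, 0.002], [1.0, -0.0, -0.0], [-0.0, 0.002, -1.0]]
force: [-0.5, -0.3, 0.4]
width: 0.997
t 18.75 pos [457.4 -21.7 163.9] head -0.0 w 0.997 F [-0.5 -0.3  0.4] roll -0.0
457.5,-21.4,45 [ 3.000e-01 -1.000e-01  1.189e+02]
```

View pics/s6.png

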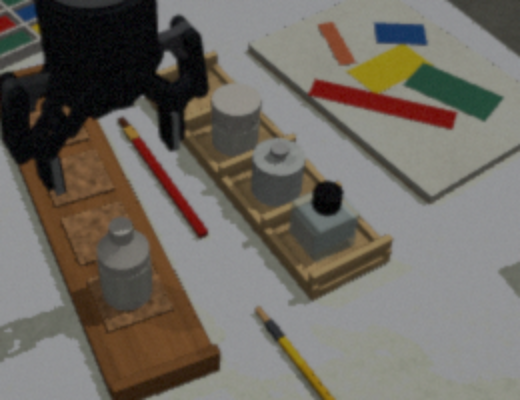

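The jar stands upright in its well (crop 236,118). The flask is last.

```bash
python3 -m creep '[{"dp":[0,0,40],"roll":0,"fingers":1},{"dp":[0,0,80],"roll":0,"fingers":1},{"dp":[0,0,105],"roll":0,"fingers":1},{"dp":[0,0,119],"roll":0,"fingers":1},{"dp":[0,0,119],"roll":0,"fingers":1},{"dp":[0,0,119],"roll":0,"fingers":0.7},{"dp":[0,0,119],"roll":0,"fingers":0.38},{"dp":[0,0,119],"roll":0,"fingers":0.38},{"dp":[0,0,119],"roll":0,"fingers":0.38},{"dp":[0,0,119],"roll":0,"fingers":0.38}]' 35; python3 go.py 0 640.5,178,39
```

```text
time: 20.05
eef_pos: [457.6, -21.7, 45.5]
tcp_rot: [[-0.0, 1.0, 0.002], [1.0, 0.0, -0.0], [-0.0, 0.002, -1.0]]
force: [-1.4, 0.1, 6.3]
width: 0.506
t 20.05 pos [457.6 -21.7  45.5] head 0.0 w 0.506 F [-1.4  0.1  6.3] roll 0.0
640.5,178,39 [199.7 183.    6.9]
```

```bash
python3 -m creep '[{"dp":[0,0,-5],"roll":0,"fingers":0.38},{"dp":[0,0,-20],"roll":0,"fingers":0.38},{"dp":[0,0,-60],"roll":0,"fingers":0.38},{"dp":[0,0,-110],"roll":0,"fingers":0.38},{"dp":[0,0,-120],"roll":0,"fingers":0.38},{"dp":[30,27,-120],"roll":0,"fingers":0.38},{"dp":[70,64,-120],"roll":0,"fingers":0.38},{"dp":[112,103,-120],"roll":0,"fingers":0.38},{"dp":[154,141,-120],"roll":0,"fingers":0.38},{"dp":[188,172,-120],"roll":0,"fingers":0.38},{"dp":[199.5,183,-120],"roll":0,"fingers":0.38},{"dp":[199.5,183,-120],"roll":0,"fingers":0.38}]' 40; python3 go.py 0 640.5,178,39.5
```

```text
time: 21.55
eef_pos: [638.5, 178.2, 163.1]
tcp_rot: [[-0.002, 1.0, -0.002], [1.0, 0.002, -0.001], [-0.001, -0.002, -1.0]]
force: [-0.1, -0.2, -2.0]
width: 0.506
t 21.55 pos [638.5 178.2 163.1] head 0.1 w 0.506 F [-0.1 -0.2 -2. ] roll 0.1
640.5,178,39.5 [-1.000e-01  2.200e+00  1.236e+02]
```

```bash
python3 -m creep '[{"dp":[0,0,0],"roll":0,"fingers":0.38},{"dp":[0,0,0],"roll":0,"fingers":0.38},{"dp":[0,0,40],"roll":0,"fingers":0.38},{"dp":[0,0,80],"roll":0,"fingers":0.38},{"dp":[0,0,105],"roll":0,"fingers":0.38},{"dp":[0,0,116],"roll":0,"fingers":0.38},{"dp":[0,0,121],"roll":0,"fingers":0.38},{"dp":[0,0,124],"roll":0,"fingers":0.38},{"dp":[0,0,126],"roll":0,"fingers":0.38},{"dp":[0,0,126],"roll":0,"fingers":0.38}]' 40; python3 go.py 0 640.5,178,39.5
```

```text
time: 22.8
eef_pos: [640.3, 178.2, 39.6]
tcp_rot: [[-0.001, 1.0, 0.002], [1.0, 0.001, 0.0], [0.0, 0.002, -1.0]]
force: [0.1, -0.2, 2.3]
width: 0.507
t 22.8 pos [640.3 178.2  39.6] head 0.0 w 0.507 F [ 0.1 -0.2  2.3] roll 0.0
640.5,178,39.5 [-0.2  0.2  0.1]
```

Contact with the floor. Release, rise clear, then back off to the side.

```bash
python3 -m creep '[{"dp":[0,0,0],"roll":0,"fingers":0.8},{"dp":[0,0,0],"roll":0,"fingers":0.82},{"dp":[0,0,0],"roll":0,"fingers":0.82},{"dp":[0,0,-30],"roll":0,"fingers":0.82},{"dp":[0,0,-80],"roll":0,"fingers":0.82},{"dp":[0,0,-140],"roll":0,"fingers":0.82},{"dp":[40,-40,-160],"roll":0,"fingers":0.82},{"dp":[90,-90,-160],"roll":0,"fingers":0.82},{"dp":[140,-140,-160],"roll":0,"fingers":0.82},{"dp":[190,-180,-160],"roll":0,"fingers":0.82},{"dp":[220,-200,-160],"roll":0,"fingers":0.82},{"dp":[220,-200,-160],"roll":0,"fingers":0.82}]'; python3 go.py 0;python3 - <<'E'
from h import *
a=cams.grab_frame("side")["pixels"][100:300,210:470];b=cams.grab_frame("top");bp=b["pixels"][90:220,140:400]
cv2.imwrite("pics/s7.png",cv2.resize(np.vstack([a,bp]),None,fx=1.8,fy=1.8))
E
```

```text
time: 24.3
eef_pos: [436.5, 400.8, 198.4]
tcp_rot: [[-0.006, 1.0, -0.0], [1.0, 0.006, 0.001], [0.001, -0.0, -1.0]]
force: [0.8, -0.4, -0.3]
width: 0.821
t 24.3 pos [436.5 400.8 198.4] head 0.3 w 0.821 F [ 0.8 -0.4 -0.3] roll 0.3
```

View pics/s7.png

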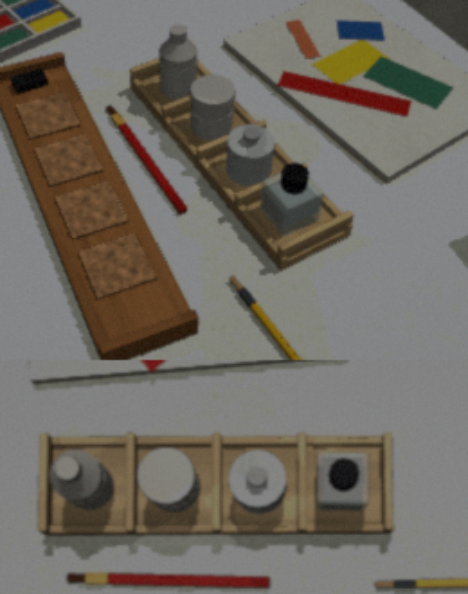

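The top crop shows, left to right, flask (75,475), jar (167,478), tin (257,478) and inkwell (343,480), each upright within its own well. The arm is clear.

```bash
python3 -c "
from plant import robot
print(robot.hand_in())"
```

```text
the job is handed in; nothing more can be done
None
```

I moved all four containers from the tray to the carrier in reverse order and handed the job in at about 24 s of the 90 s allowed. From the left, the wells now hold the flask, jar, tin and inkwell; on the tray it was inkwell, tin, jar, flask.

- **Final pictures:** the last side and top views show each container upright in its own well, the pads empty, and the arm well clear.
- **Grasps and placing:** the grip openings matched the given sizes to within about 1 mm. At each placing the vertical force changed sign as the foot met the well floor.
- **Forces:** the highest force I read between moves was about 6 N. I had no readings during the moves themselves.
- **Disagreements:**
  - The carrier measured 317 mm long instead of 324, and the tray 416 mm instead of 400. I put this down to the mask edges and the height I assumed. The carrier centre still agreed to about 1 mm with one I read by hand.
  - The side view put the inkwell cap about 5 mm from where the top view did. I used the top view, and the grasp confirmed it.
- **Refused move:** one call was refused for missing keys and moved nothing.

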